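Release one carton from the clinic's slide-gate dispenser

TASK

Draw the stiff slide gate of the carton dispenser out toward its front, by its upright pull, until the gate's raised rib lines up with the two small index lugs on the guide rails, so that the far carton drops into the tray below while the near carton stays up on the gate. The pull is loose on the gate, so take up its play before judging the distance. Let go and leave the gate standing at the index, and do not disturb the bottle, cup and dish beside it.

Things in the scene. Friction and masses are not known exactly. Their poses are not given: they have to be found in the camera images.
- dispenser: Fixed open-topped carton magazine on four legs, 271 mm tall, 130 mm deep. Origin on the desk under its middle; x from its front (the pull's side) to its far side, y left, z up. Two clear-sided shafts one behind the other, each 54 (x) x 76 (y) x 74 mm, floored by the gate at z = 112 mm: near x -52 to 2, far x 8 to 62 mm. Front wall's outer face: x = -58 mm.
- ledge (a point): Middle of the front lower edge of a grey loading ledge 140 mm wide, 8 mm thick, with a lip 28 mm high along this edge; it juts from the front wall's top over the pull (x = -100 mm, z = 236 mm of the dispenser). A gripper pointing straight down does not fit under it: lean it back toward the front by 30 to 45 degrees. Nothing is above the gate ahead of the ledge.
- gate: Steel slide gate: plate 6 mm thick, 84 mm wide, sliding level along the dispenser's -x, up to 120 mm from shut; starts 0 to 4 mm open. Sliding friction about 12 N, a little more when moved fast; it stays where left. Drawn more than about 20 mm past the index it drops the near carton too. Its origin, on the desk, is the dispenser's when shut.
- gate_rib (a point): Middle of the raised dark cross rib (5 mm wide in x, 4 mm tall, 84 mm long) on the gate, at the gate's upper surface (z = 112 mm). Shut, it is 60 mm behind (toward the dispenser's +x from) the index, and under the ledge. Axes as the dispenser's.
- index (a point): Fixed point midway between two dark index lugs (5 mm wide in x, 5 mm tall) on the two guide rails, at the gate's upper surface; axes as the dispenser's. The gate is set when the rib is level with it in x. Rails: y = 44 to 54 mm each side, top at z = 116 mm, reaching 18 mm ahead of this point.
- grip (a point): Where to pinch the pull: its upright black plate, 12 mm thick (y), 26 mm long (x); this point is 34 mm above the gate's surface, 20 mm below the plate's top, mid-length. Foot: 34 x 32 x 6 mm. It slides on the gate with up to 16 mm of play in x (1 to 2 N), starting anywhere in it; at either end of the play it takes the gate along and the force rises to about 12 N.
- carton_far: Plain white medicine carton with a blue band, 44 (x) x 66 (y) x 60 mm tall, about 0.12 kg, standing on the gate in the far shaft; origin at the centre of its underside.
- carton_near: Same carton in the near shaft; it must stay there, standing on the gate.
- tray (a point): Centre of the inner floor (z = 4 mm) of the open steel catch tray fixed under the shafts, 150 (x) x 94 (y) x 30 mm tall; axes as the dispenser's.
- bottle: Bystander: clear capped bottle, 56 mm diameter, 160 mm tall, origin at the centre of its underside; stands beside the dispenser.
- cup: Bystander: white cup, rim 76 mm diameter, 90 mm tall, origin at the centre of its underside; stands beside the dispenser.
- dish: Bystander: open steel dish, 90 x 120 x 30 mm, origin at the centre of its underside; lies on the desk to one side.
Not all that is in view belongs to the job. What is shaped like the carton_near but black or turquoise is not meant.

How it is judged (in metres and radians):
At the end, for the whole second after the job is handed in: The gate rests with its rib within 6 mm of the index along the gate's travel, the far carton lies still in the catch tray, and the near carton still stands in its shaft on the gate (x of gate_rib in the frame of index between -0.006 and 0.006 m and linear speed of gate below 0.005 m/s and z of carton_far in the frame of dispenser below 0.05 m and x of carton_far in the frame of tray between -0.075 and 0.075 m and y of carton_far in the frame of tray between -0.047 and 0.047 m and linear speed of each of carton_far, carton_near below 0.02 m/s and z of carton_near in the frame of dispenser between 0.105 and 0.13 m); the robot touches nothing.
It fails at once if the near carton drops out or is lifted out (z of carton_near in the frame of dispenser below 0.095 m or z of carton_near in the frame of dispenser above 0.15 m).
It fails at once if the bottle is moved by more than 20 mm or tipped (distance of bottle from where it was at the start of the episode above 0.02 m or angle between bottle's own z axis and vertical above 0.3 rad).
It fails at once if the cup is moved by more than 20 mm or tipped (distance of cup from where it was at the start of the episode above 0.02 m or angle between cup's own z axis and vertical above 0.3 rad).
It fails at once if the dish is moved by more than 20 mm or tipped (distance of dish from where it was at the start of the episode above 0.02 m or angle between dish's own z axis and vertical above 0.3 rad).
It also fails if it takes over 45 s, if anything falls off the work surface, if the arm or the gripper's body presses on something with over 40 N, if the wrist force passes 120 N, or if a joint passes its speed limit or range.

ROBOT

A 6-joint arm with a two-finger parallel gripper is mounted at the origin on the work surface. World frame = base frame: x ahead of the robot, y to its left, z up, the work surface at z = 0. Lengths are in m, angles in degrees, forces in N, time in s.
With the tool pointing down it reaches from about 0.375 to 0.9 m from the base axis. Payload 3.1 kg.
Tool frame: the origin (TCP) lies midway between the tips of the shut fingers; the grasp point (between the pads) lies 19 mm behind it; x points along the fingers, z is the direction in which the jaws open and shut, and the axes are right-handed (so a half turn about x gives the same grasp; the last joint's range is limited). The gripper opens to 87 mm and grips with 3 to 60 N. Pads are 19 mm wide; open, the fingers measure 117 mm over their backs; the gripper's body (75 mm by 190 mm) begins 51 mm behind the grasp point.
Start: joints at [53.142, 30.224, 82.088, -0, 67.689, -10.227], TCP at [0.28, 0.559, 0.223] pointing down, gripper open.
Joint ranges: [-176.69, 176.69], [-43.24, 126.21], [12.49, 139.97], [-82, 262], [0, 151.66], [-163.58, 163.58]. Speed limits (degrees/s): [159.86, 159.86, 180, 180, 180, 180].

INTERFACE

Orientations are given as a 3x3 rotation matrix whose columns are the frame's x, y, z axes.
In Python, from rig import * gives the robot as it stands.
- The arm moves only by the tool play_rows, never from a script. Its argument "rows" is a list that holds one entry, the list of rows, each a list of 7 numbers: the shift along the tool's x, y, z in m, then the turn, a rotation vector about the tool's x, y, z in degrees, then the finger opening in m, from 0 to 0.087. A call has 1 to 12 rows; each row is the pose to reach, as a shift and turn from the pose commanded when the call began, along the tool's axes at that moment; what a row does not reach only later rows make up. A row lasts 1/10 s, in which the tool goes at most 50 mm and 8.59 degrees, less where a joint would pass 70% of its speed; a pose out of reach is approached as far as the arm can. A call with a gripper value outside its range is refused whole. The fingers move at their own pace and stop on an object; the grip force is fixed at half the most. Time passes only in rows, so rows that repeat a pose let the fingers close. It gives the time, the measured TCP pose, the force and the opening at its end, in the units of the state.
- read_state(): the state, without advancing time (a new reading comes with each control period).
- capture(name): name is "scene" or "side" or "wrist"; returns a dict with "pixels" (384x512x3 uint8, red, green, blue), "intrinsics" (3x3 intrinsics, pixels), "rvec" (rotation vector, rad) and "tvec" (3), from world to camera coordinates, as OpenCV has them. Camera axes: x right, y down, z forward; pixel columns grow to the right and rows downward; lengths in m; the calibration is good to about 2 mm. A picture is of the moment at which its call begins. There is no depth.
- hand_in(): hands the job in, once; it reports no verdict.
Trained networks look in the newest picture that a camera, given by its name, has taken for a name from the list of things; names that differ only in an ending like _2 or _b are one class to them, and where a whole thing is asked for, a point or a joint stands for the part that bears it (a point fixed in the world has none). Each returns a list of dicts, best first, with "p" (0 to 1); they miss things now and then, are a little off and sometimes report something else, mostly with a low value. They report only what shows in the picture. A call takes as long as a camera call. They do not tell look-alikes from the thing itself.
- trace(camera, target): "mask" (384x512 bool, what is visible of it) and "at" ([column, row] in pixels, amid what is visible of it).
The state is a dict: "time_s": time; "joint_positions": joint angles; "qvel": joint speeds; "tau": joint torques, N m; "position": TCP position; "tcp_rot": TCP orientation; "force": force on the tool from outside, world axes, zero at the start; "moment": the same for the moment, N m; "opening": opening from 0.0 (shut) to 1.0 (fully open).
Only numpy, scipy, OpenCV 4.12 (cv2) and the standard library are available. Lean on these libraries where they do the work, as an engineer would, in place of code of your own. Each camera call takes 0.05 s, during which the arm holds its last target.

## Working session

There is one attempt and no reset: what is moved stays moved. The work goes in short steps, Python scripts to look and compute and a tool call to move; the robot and the scene stay as the last step left them, time stands still between calls to the robot, and variables do not carry over. Pictures are saved under pics/ and viewed, and the job is handed in when it is done.

Besides the shell and the picture viewer there is one more tool, called after "Request:" as a command line: name --argument value ..., lists and objects as JSON in quotes. play_rows: Moves the arm, as the interface text tells. Its arguments: {"type":"object","properties":{"rows":{"type":"array"}},"required":["rows"]}

```bash
ls; mkdir -p pics; cat > h.py <<'E'
from rig import *
import numpy as np, cv2
def snap(n,fn):
    c=capture(n); cv2.imwrite('pics/'+fn,c['pixels'][:,:,::-1]); 
    np.savez('cal_'+n+'.npz',K=c['intrinsics'],r=c['rvec'],t=c['tvec'])
    return c
E
python3 - <<'E'
from h import *
for n in ("scene","side","wrist"):
    c=snap(n,n+'0.png')
    R=cv2.Rodrigues(np.array(c['rvec']))[0]; print(n,-R.T@np.array(c['tvec']).ravel(),R[2],np.array(c['intrinsics'])[0])
    for t in ("dispenser","ledge","gate","gate_rib","index","grip","carton_far","carton_near","tray","bottle","cup","dish"):
        try:
            print(t,[(round(d['p'],2),np.round(d['at']).tolist(),int(d['mask'].sum())) for d in trace(n,t)[:3]])
        except Exception as e: print(t,e)
s=read_state();print(s)
E
```

```text
pics
scene [ 1.21919091 -0.21891434  1.12705021] [-0.5204199   0.15007219 -0.84061969] [431.29774988   0.         254.38173171]
dispenser [(0.63, [322.0, 203.0], 5301)]
ledge [(0.6, [322.0, 202.0], 5297), (0.56, [205.0, 193.0], 1169)]
gate [(0.62, [304.0, 177.0], 125)]
gate_rib [(0.45, [300.0, 178.0], 110), (0.3, [321.0, 202.0], 5283)]
index [(0.68, [324.0, 202.0], 5105)]
grip [(0.62, [323.0, 199.0], 5477)]
carton_far [(0.57, [333.0, 208.0], 316)]
carton_near [(0.78, [273.0, 249.0], 546), (0.71, [322.0, 189.0], 259), (0.71, [384.0, 229.0], 483)]
tray [(0.71, [261.0, 205.0], 746), (0.62, [322.0, 203.0], 5126)]
bottle [(0.67, [362.0, 177.0], 645), (0.19, [323.0, 201.0], 5401)]
cup [(0.58, [261.0, 206.0], 775)]
dish [(0.89, [205.0, 192.0], 1149)]
side [ 0.06587703 -0.80828518  0.96878319] [ 0.44804889  0.60343768 -0.65963259] [447.2760006    0.         256.01619467]
dispenser [(0.69, [246.0, 160.0], 3829)]
ledge [(0.93, [248.0, 163.0], 3853)]
gate [(0.96, [229.0, 167.0], 538)]
gate_rib [(0.76, [222.0, 164.0], 525)]
index [(0.58, [246.0, 162.0], 3799)]
grip [(0.58, [221.0, 161.0], 180)]

[... 615 characters left out ...]
e+01,  6.16461390e-04,
        6.76898931e+01, -1.02276347e+01]), 'qvel': array([ 0.02816138, -0.08402932,  0.12675501, -0.07657492,  0.01372952,
        0.01992491]), 'tau': array([-1.61085848e-05, -4.40009236e+01, -1.76976800e+01,  6.33608596e-02,
        5.05427434e-02, -8.31449086e-06]), 'position': array([0.28011707, 0.55868917, 0.22254266]), 'tcp_rot': array([[-2.18927906e-05, -8.93907031e-01,  4.48252406e-01],
       [-1.26079528e-05,  4.48252407e-01,  8.93907031e-01],
       [-1.00000000e+00,  1.39185743e-05, -2.10838337e-05]]), 'force': array([ 3.60404579e-01, -2.33015605e-01, -1.74997609e-04]), 'moment': array([-0.05217564, -0.04716858, -0.01903033]), 'opening': 0.9975061289403342}
```

```bash
python3 - <<'E'
import cv2
a=cv2.imread('pics/scene0.png')[130:290,170:430]; b=cv2.imread('pics/side0.png')[90:290,130:360]
cv2.imwrite('pics/s1.png',cv2.resize(a,None,fx=3,fy=3,interpolation=cv2.INTER_CUBIC))
cv2.imwrite('pics/d1.png',cv2.resize(b,None,fx=3,fy=3,interpolation=cv2.INTER_CUBIC))
E
```

```text
(no output)
```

View pics/s1.png

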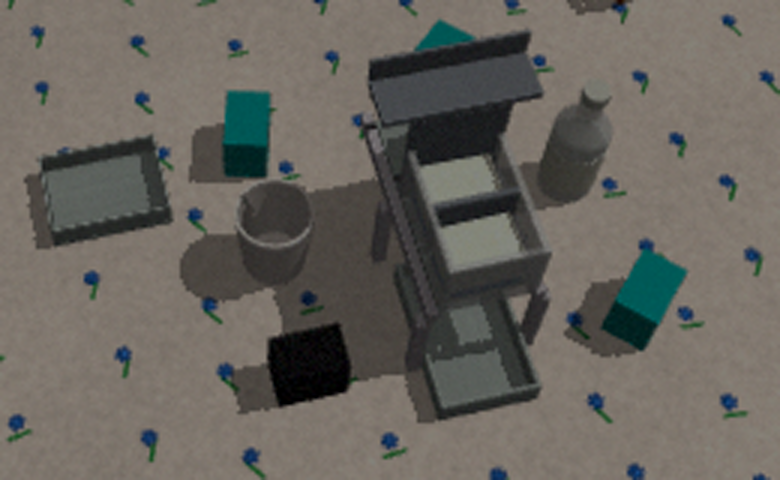

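View pics/d1.png

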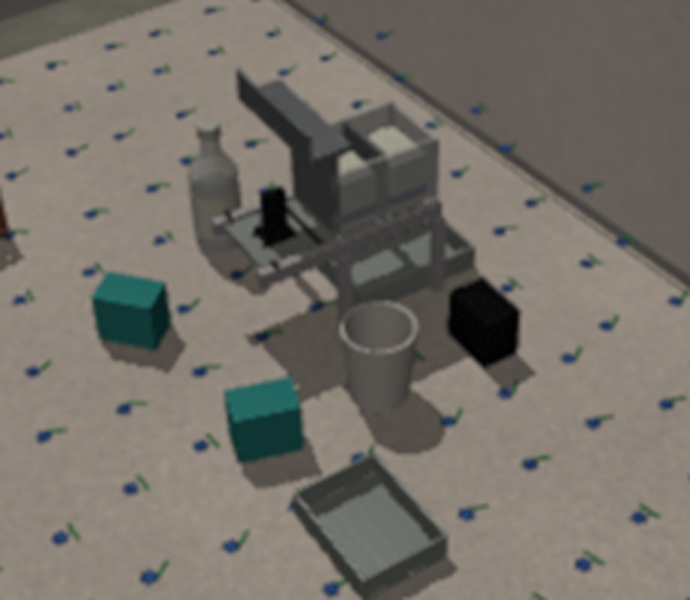

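View pics/scene0.png

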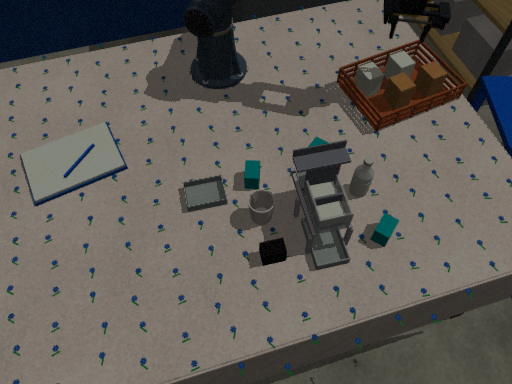

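```bash
cat >> h.py <<'E'
def zoom(src,dst,x0,y0,x1,y1,f):
    a=cv2.imread('pics/'+src)[y0:y1,x0:x1]
    a=cv2.resize(a,None,fx=f,fy=f,interpolation=cv2.INTER_CUBIC)
    a=cv2.convertScaleAbs(a,alpha=1.6)
    for x in range(x0,x1,10): cv2.line(a,(int((x-x0+.5)*f),0),(int((x-x0+.5)*f),6),(0,255,255),1); cv2.putText(a,str(x),(int((x-x0+.5)*f)-10,18),0,.4,(0,255,255),1)
    for y in range(y0,y1,10): cv2.line(a,(0,int((y-y0+.5)*f)),(6,int((y-y0+.5)*f)),(0,255,255),1); cv2.putText(a,str(y),(8,int((y-y0+.5)*f)+4),0,.4,(0,255,255),1)
    cv2.imwrite('pics/'+dst,a)
def cal(n):
    z=np.load('cal_'+n+'.npz'); return z['K'],z['r'],z['t']
def proj(n,P):
    K,r,t=cal(n); return cv2.projectPoints(np.float64(P).reshape(-1,1,3),r,t,K,None)[0].reshape(-1,2)
E
python3 - <<'E'
from h import *
zoom('scene0.png','s2.png',285,135,385,275,4.2) if 0 else zoom('scene0.png','s2.png',285,138,360,212,8)
zoom('scene0.png','s3.png',285,195,360,269,8)
zoom('side0.png','d2.png',195,105,295,180,8)
E
```

```text
(no output)
```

View pics/s2.png

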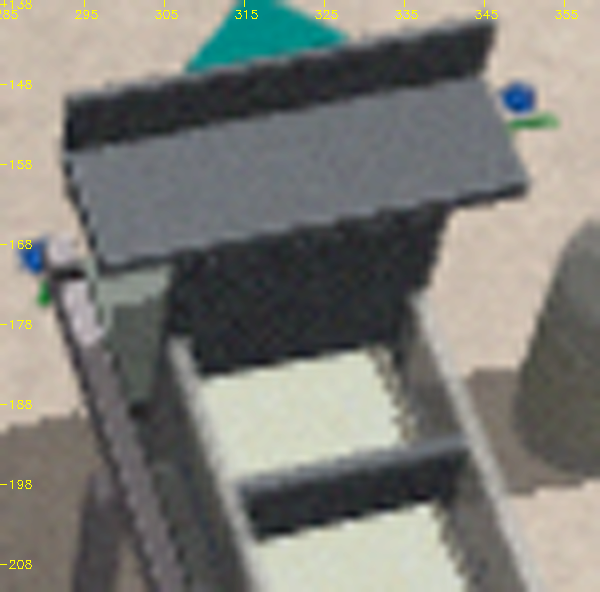

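View pics/s3.png

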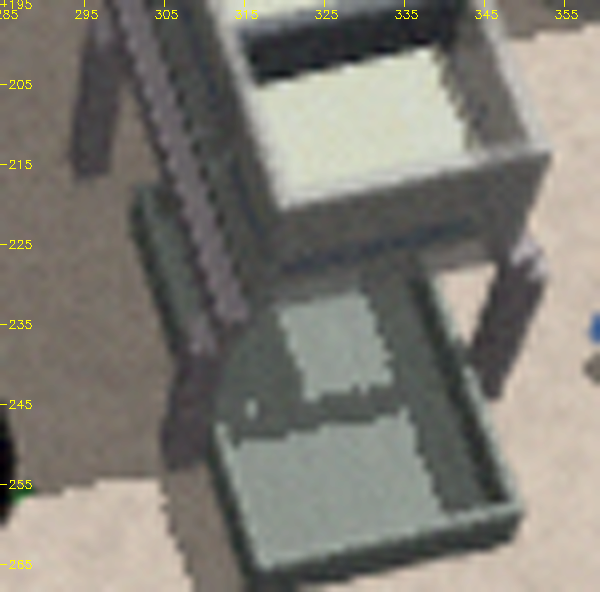

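View pics/d2.png

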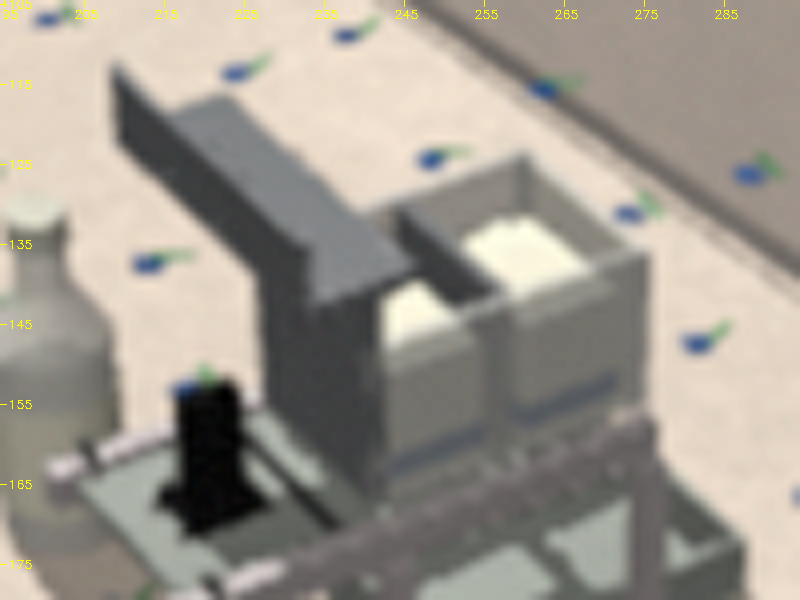

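```bash
cat > fit.py <<'E'
from h import *
from scipy.optimize import least_squares
obs=[('scene',(292.9,149.6),'L-'),('scene',(346.4,140.3),'L+'),('scene',(297,170.6),'R-'),('scene',(350.4,160.6),'R+'),
('side',(208.9,112.3),'L+'),('side',(209.1,122.4),'B+'),('side',(233,135.1),'L-'),
('side',(206,161.4),'G+'),('side',(221.1,177.9),'G-'),('side',(231,165),'rib'),
('scene',(349.5,258.3),'T++'),('scene',(317.3,265.5),'T+-'),('scene',(301.4,218.3),'T--'),
('side',(259.9,123.9),'W+'),('side',(275.5,135.8),'W-'),('scene',(353,213.3),'W+')]
def pts(p):
    X,Y,a,zl,xi,xr,tc,xR,wx,wy,wz=p
    P={'L-':(-.1,-.07,zl),'L+':(-.1,.07,zl),'B+':(-.1,.07,.236),'B-':(-.1,-.07,.236),'R-':(xR,-.07,.244),'R+':(xR,.07,.244),
    'G+':(xi,.049,.121),'G-':(xi,-.049,.121),'rib':(xr,0,.116),
    'T++':(tc+.075,.047,.03),'T+-':(tc+.075,-.047,.03),'T--':(tc-.075,-.047,.03),
    'W+':(wx,wy,wz),'W-':(wx,-wy,wz)}
    c,s=np.cos(a),np.sin(a)
    return {k:(X+c*x-s*y,Y+s*x+c*y,z) for k,(x,y,z) in P.items()}
def res(p):
    P=pts(p); return np.concatenate([proj(n,P[k])[0]-o for n,o,k in obs])
if __name__=='__main__':
    r=least_squares(res,[.65,0,0.1,.268,-.14,-.08,0,-.058,.065,.042,.188],loss='soft_l1')
    print(np.round(r.x,4),np.degrees(r.x[2]))
    for (n,o,k),e in zip(obs,r.fun.reshape(-1,2)): print(n,k,np.round(e,1))
    np.save('fit.npy',r.x)
E
python3 fit.py
```

```text
[ 0.7313  0.1148 -0.0661  0.2706 -0.1356 -0.0742  0.0439 -0.0538  0.0639
  0.043   0.1894] -3.7890298046704176
scene L- [-0.3  0.2]
scene L+ [-0.2 -0.8]
scene R- [-0.1  0.3]
scene R+ [ 0.2 -0.4]
side L+ [0.  0.3]
side B+ [0.6 0.2]
side L- [0.2 0. ]
side G+ [-0.5 -0.8]
side G- [ 0.  -0.5]
side rib [-0.4 -1.7]
scene T++ [0.8 0.1]
scene T+- [-0.3  0.3]
scene T-- [-0.2 -0.6]
side W+ [ 0.4 -0.4]
side W- [0.2 0.6]
scene W+ [-0.4 -0.3]
```

```bash
cat > geo.py <<'E'
from h import *
p=np.load('fit.npy'); X,Y,a=p[:3]
c,s=np.cos(a),np.sin(a); RD=np.array([[c,-s,0],[s,c,0],[0,0,1]]); O=np.array([X,Y,0])
def ray(n,uv,z):
    K,r,t=cal(n); R=cv2.Rodrigues(r)[0]; t=np.ravel(t); C=-R.T@t
    d=R.T@np.linalg.inv(K)@np.array([uv[0],uv[1],1.]); return C+d*(z-C[2])/d[2]
def toD(P): return RD.T@(np.asarray(P)-O)
def toW(P): return RD@np.asarray(P)+O
def rows_to(tgtP,tgtR,st=None):
    "shift/turn in tool axes"
    st=st or read_state(); R=st['tcp_rot']; 
    sh=R.T@(np.asarray(tgtP)-st['position']); rv=np.degrees(cv2.Rodrigues(R.T@tgtR)[0].ravel())
    return np.round(sh,4),np.round(rv,2)
def toolR(th):
    th=np.radians(th); d=RD@np.array([np.sin(th),0,-np.cos(th)]); z=RD@np.array([0,1,0.])
    return np.stack([d,np.cross(z,d),z],1)
E
python3 - <<'E'
from geo import *
print('plate centre',toD(ray('side',(220.5,161.4),.146)),'top',toD(ray('side',(220.3,152.8),.166)))
print('bottle top',ray('scene',(368,161),.16),ray('side',(198,131),.16),toD(ray('side',(198,131),.16)))
print('cup rim',toD(ray('scene',(261,196),.09)), 'turq front',toD(ray('side',(176,184),.06)),toD(ray('side',(218,223),.06)))
g=np.array([-.115,0,.146]);
for y in (0,): pass
print(RD, toolR(40))
E
```

```text
plate centre [-0.11359231 -0.00922449  0.146     ] top [-0.10510204  0.00472866  0.166     ]
bottle top [0.64754522 0.27137531 0.16      ] [0.63825109 0.27546914 0.16      ] [-0.10345486  0.15416744  0.16      ]
cup rim [-0.09318561 -0.15114665  0.09      ] turq front [-0.23622904  0.06612173  0.06      ] [-0.20982615 -0.15498109  0.06      ]
[[ 0.99781414  0.06608285  0.        ]
 [-0.06608285  0.99781414  0.        ]
 [ 0.          0.          1.        ]] [[ 0.64138257 -0.76436998  0.06608285]
 [-0.04247724  0.0506224   0.99781414]
 [-0.76604444 -0.64278761  0.        ]]
```

```bash
python3 - <<'E'
from geo import *
g=np.array([-.110,0,.149]); R=toolR(40); gw=toW(g)
pre=gw+R[:,0]*(.019-.13)
print(gw,pre,rows_to(pre+[0,0,.05],R)); 
st=read_state(); print(st['tcp_rot'].round(3).tolist())
E
```

```text
[0.62153243 0.12207121 0.149     ] [0.55033897 0.12678618 0.23403093] (array([-0.0615, -0.4352, -0.265 ]), array([-21.9 ,  -7.97, -39.46]))
[[-0.0, -0.894, 0.448], [-0.0, 0.448, 0.894], [-1.0, 0.0, -0.0]]
```

Request:
play_rows --rows '[[[-0.06, -0.02, -0.01, 0, 0, 0, 0.045], [-0.062, -0.06, -0.04, 0, 0, 0, 0.045], [-0.062, -0.436, -0.265, -21.9, -8, -39.5, 0.045], [-0.062, -0.436, -0.265, -21.9, -8, -39.5, 0.045], [-0.062, -0.436, -0.265, -21.9, -8, -39.5, 0.045], [-0.062, -0.436, -0.265, -21.9, -8, -39.5, 0.045], [-0.062, -0.436, -0.265, -21.9, -8, -39.5, 0.045], [-0.062, -0.436, -0.265, -21.9, -8, -39.5, 0.045], [-0.062, -0.436, -0.265, -21.9, -8, -39.5, 0.045], [-0.062, -0.436, -0.265, -21.9, -8, -39.5, 0.045], [-0.062, -0.436, -0.265, -21.9, -8, -39.5, 0.045], [-0.062, -0.436, -0.265, -21.9, -8, -39.5, 0.045]]]'

```text
time_s: 3.15
position: [0.5526, 0.1238, 0.2851]
tcp_rot: [[0.643, -0.763, 0.069], [-0.044, 0.053, 0.998], [-0.765, -0.644, 0.0]]
force: [-0.6, 0.1, 0.9]
opening: 0.517
```

Arrived over the front. Look with all cameras.

```bash
python3 - <<'E'
from h import *
for n in ("side","wrist"): snap(n,n+'1.png')
zoom('side1.png','d3.png',175,95,275,185,8)
print(read_state()['joint_positions'])
a=cv2.imread('pics/wrist1.png'); cv2.imwrite('pics/w1.png',cv2.convertScaleAbs(a,alpha=1.5))
E
```

```text
[  4.20555627  12.33111969 115.39320124 -23.25641635  13.49215019
 -60.92870077]
```

View pics/d3.png

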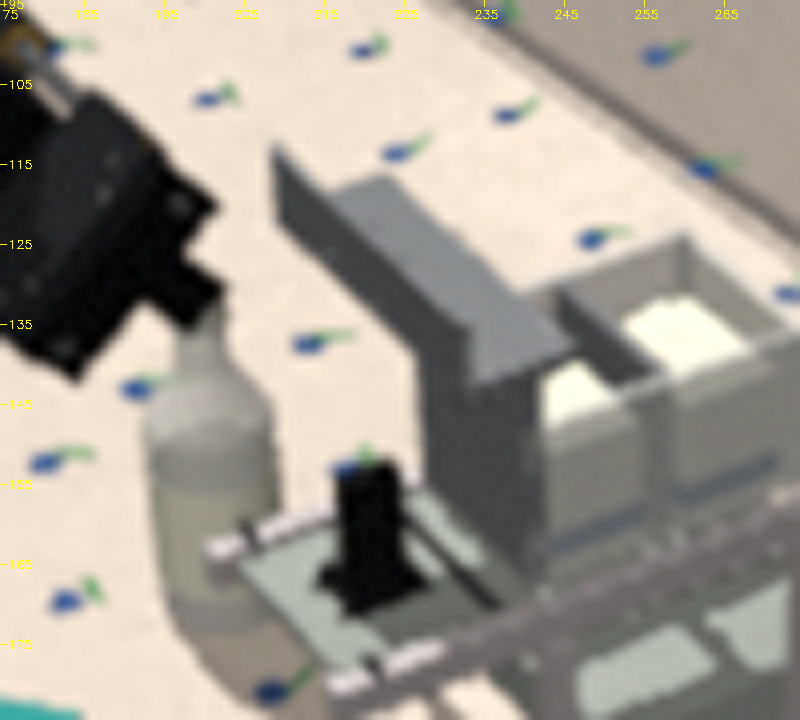

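View pics/w1.png

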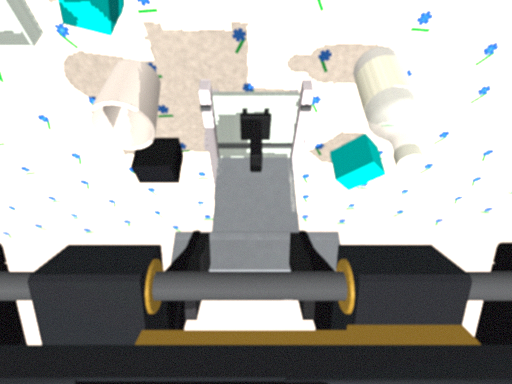

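```bash
python3 - <<'E'
from geo import *
zoom('wrist1.png','w2.png',190,70,320,170,6)
E
```

```text
(no output)
```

View pics/w2.png

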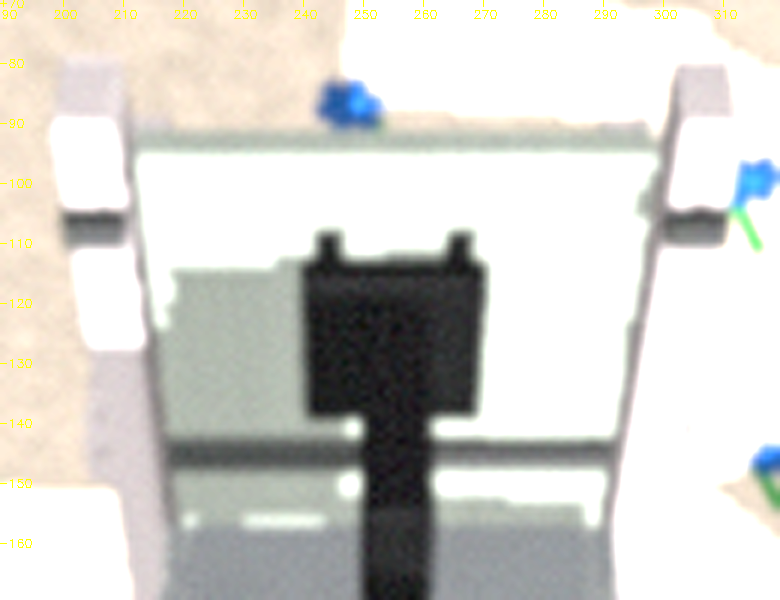

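```bash
python3 - <<'E'
from geo import *
w='wrist'
for k,uv,z in [('lugL top',(204.8,106),.121),('lugR top',(305,106),.121),('ribL',(217,144.9),.116),('ribR',(292,144.9),.116),('ft front',(255,113.5),.118),('ft back',(255,138.5),.118),('foot mid L',(240.3,125),.118),('R',(269,125),.118),('plate top front?',(256,150),.166),('gate front',(255,91.5),.112)]:
    print(k,toD(ray(w,uv,z)).round(4))
E
```

```text
lugL top [-0.1384 -0.0469  0.121 ]
lugR top [-0.1379  0.049   0.121 ]
ribL [-0.0786 -0.0409  0.116 ]
ribR [-0.0782  0.0435  0.116 ]
ft front [-0.1261  0.0013  0.118 ]
ft back [-0.0908  0.0017  0.118 ]
foot mid L [-0.1107 -0.0137  0.118 ]
R [-0.1106  0.016   0.118 ]
plate top front? [-0.126   0.0017  0.166 ]
gate front [-0.1478  0.0012  0.112 ]
```

```bash
python3 - <<'E'
from geo import *
for th in (33,35):
    g=np.array([-.109,.0012,.149]); R=toolR(th); gw=toW(g)
    pre=gw+R[:,0]*(.019-.11)
    print(th,gw,pre,rows_to(pre,R))
E
```

```text
33 [0.62260954 0.1232025  0.149     ] [0.57315573 0.12647771 0.22531902] (array([0.0587, 0.0233, 0.0041]), array([-0.27, -0.13,  7.14]))
35 [0.62260954 0.1232025  0.149     ] [0.57052818 0.12665173 0.22354284] (array([0.0583, 0.0264, 0.0041]), array([-0.27, -0.13,  5.14]))
```

Request:
play_rows --rows '[[[0.059, 0.023, 0.004, -0.3, -0.1, 7.1, 0.045], [0.059, 0.023, 0.004, -0.3, -0.1, 7.1, 0.045], [0.059, 0.023, 0.004, -0.3, -0.1, 7.1, 0.045], [0.059, 0.023, 0.004, -0.3, -0.1, 7.1, 0.045], [0.059, 0.023, 0.004, -0.3, -0.1, 7.1, 0.045]]]'

```text
time_s: 3.75
position: [0.5709, 0.1298, 0.2254]
tcp_rot: [[0.543, -0.837, 0.059], [-0.034, 0.049, 0.998], [-0.839, -0.545, -0.001]]
force: [1.2, -0.1, 0.0]
opening: 0.516
```

```bash
python3 - <<'E'
from geo import *
st=read_state();print(st['joint_positions'],toD(st['position']))
g=np.array([-.109,.0012,.149]); R=toolR(33); gw=toW(g)
print(rows_to(gw+R[:,0]*.019,R,st))
E
```

```text
[  4.06394372  19.6838539  112.1464686  -15.19797532  15.93930832
 -69.12415102] [-0.161004    0.0043647   0.22537922]
(array([ 0.1114, -0.002 , -0.0034]), array([ 0.36,  0.14, -0.01]))
```

Request:
play_rows --rows '[[[0.03, -0.001, -0.002, 0.2, 0, 0, 0.045], [0.06, -0.001, -0.002, 0.2, 0, 0, 0.045], [0.06, -0.001, -0.002, 0.2, 0, 0, 0.045], [0.06, -0.001, -0.002, 0.2, 0, 0, 0.045]]]'

```text
time_s: 4.15
position: [0.6042, 0.1252, 0.1753]
tcp_rot: [[0.542, -0.838, 0.063], [-0.034, 0.053, 0.998], [-0.839, -0.544, 0.0]]
force: [0.5, 0.4, 0.9]
opening: 0.517
```

```bash
python3 - <<'E'
from geo import *
st=read_state();print(st['joint_positions'],toD(st['position']),st['force'])
g=np.array([-.109,.0012,.149]); R=toolR(33); gw=toW(g)
print(rows_to(gw+R[:,0]*.019,R,st))
snap('wrist','wrist2.png');snap('side','side2.png');zoom('side2.png','d4.png',175,95,275,185,8);zoom('wrist2.png','w3.png',170,60,340,190,4.5)
E
```

```text
[  3.19189036  26.95044527 110.7990468  -21.29310827  10.19440646
 -63.27692175] [-0.12747653  0.00198333  0.17527725] [0.49436546 0.42197825 0.91868988]
(array([ 0.0511, -0.0013, -0.0009]), array([ 0.13,  0.1 , -0.08]))
```

View pics/d4.png

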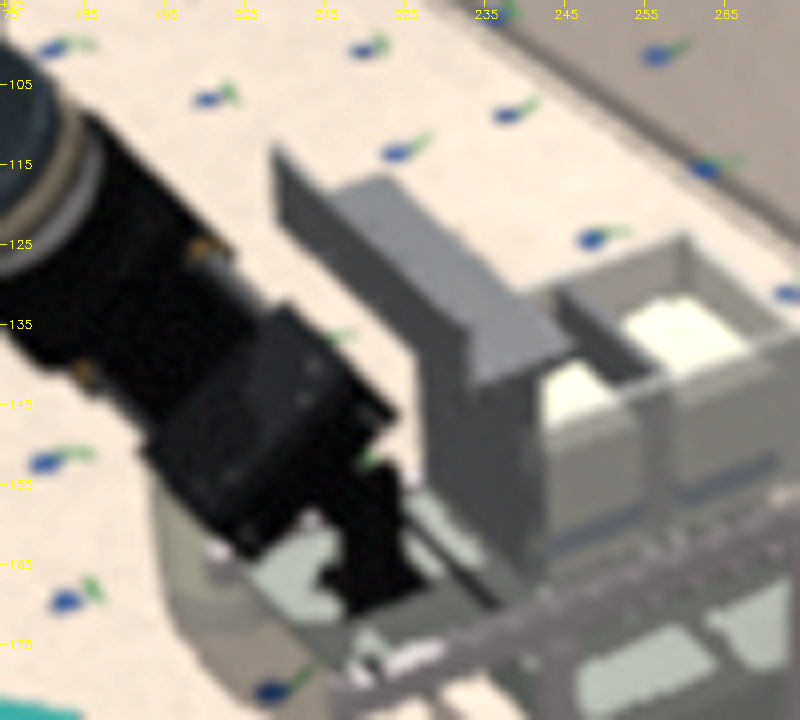

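View pics/w3.png

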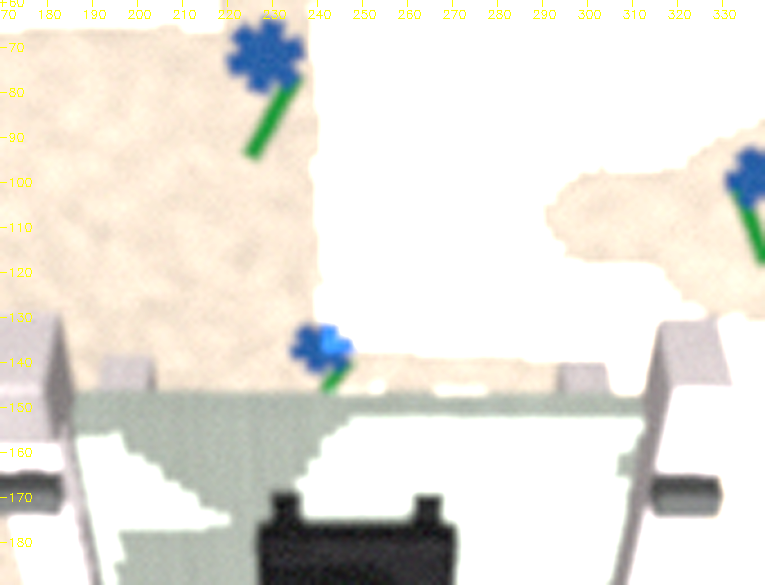

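```bash
cat > kin.py <<'E'
from geo import *
from scipy.optimize import least_squares
J=np.radians([[53.142,30.224,82.088,0,67.689,-10.227],[4.2056,12.3311,115.3932,-23.2564,13.4922,-60.9287],[4.0639,19.6839,112.1465,-15.198,15.9393,-69.1242],[3.1919,26.95,110.799,-21.293,10.194,-63.277]])
T=np.array([[.28011,.55869,.22254],[.5526,.1238,.2851],[.5709,.1298,.2254],[.6042,.1252,.1753]])
D=np.array([[0,0,-1],[.643,-.044,-.765],[.543,-.034,-.839],[.542,-.034,-.839]])
def f(p):
    a1,h,L2,L3,de,L6=p; e=[]
    for j,t,d in zip(J,T,D):
        w=t-L6*d; s=j[1]+j[2]
        e+= [np.hypot(w[0],w[1])-(a1+L2*np.sin(j[1])+L3*np.sin(s-de)), w[2]-(h+L2*np.cos(j[1])+L3*np.cos(s-de)),np.arctan2(w[1],w[0])-j[0]]
    return np.array(e)
if __name__=='__main__':
    best=min((least_squares(f,[0,.3,.35,.35,x,l]) for x in (-.3,0,.3) for l in(.15,.25,.35)),key=lambda r:r.cost)
    print(best.x.round(4),best.cost); print((f(best.x)*1000).round(1).reshape(-1,3)); np.save('kin.npy',best.x)
E
python3 kin.py
```

```text
[ 0.9239 -0.6306 -0.1154 -0.5751 -0.7674 -0.4679] 0.030820611490811858
[[ -9.5 -41.5 178.6]
 [ 43.6 101.5  46.9]
 [-10.1  -1.4  66.3]
 [-24.  -58.6  71. ]]
```

```bash
cat > kin.py <<'E'
from geo import *
from scipy.optimize import least_squares
J=np.radians([[53.142,30.224,82.088,0,67.689,-10.227],[4.2056,12.3311,115.3932,-23.2564,13.4922,-60.9287],[4.0639,19.6839,112.1465,-15.198,15.9393,-69.1242],[3.1919,26.95,110.799,-21.293,10.194,-63.277]])
T=np.array([[.28011,.55869,.22254],[.5526,.1238,.2851],[.5709,.1298,.2254],[.6042,.1252,.1753]])
D=np.array([[0,0,-1],[.643,-.044,-.765],[.543,-.034,-.839],[.542,-.034,-.839]])
# fk: base offset b lateral, wrist spherical: Rz(j1) Ry(sum) Rz(j4) Ry(j5) 
Rz=lambda a:cv2.Rodrigues(np.array([0,0,a]))[0]
Ry=lambda a:cv2.Rodrigues(np.array([0,a,0.]))[0]
def fk(p,j):
    a1,h,L2,L3,a3,L6,b=p
    R=Rz(j[0])@Ry(j[1]+j[2]); 
    w=Rz(j[0])@(np.array([a1,b,h])+L2*np.array([np.sin(j[1]),0,np.cos(j[1])]))+R@np.array([a3,0,L3])
    R=R@Rz(j[3])@Ry(j[4]); return w+L6*R[:,2],R@Rz(j[5])
def f(p):
    e=[]
    for j,t,d in zip(J,T,D):
        w,R=fk(p,j); e+=[w-t]
    return np.array(e).ravel()
if __name__=='__main__':
    for j in J: print(fk([0,.3,.3,.3,0,.2,.1],j)[1].round(3).tolist())
    best=min((least_squares(f,[0,.3,.35,.35,x,l,.1]) for x in (-.05,0,.05) for l in(.15,.25,.35)),key=lambda r:r.cost)
    print(best.x.round(4),best.cost); print((f(best.x)*1000).round(1).reshape(-1,3)); np.save('kin.npy',best.x)
E
python3 kin.py
```

```text
[[-0.448, -0.894, -0.0], [-0.894, 0.448, -0.0], [0.0, 0.0, -1.0]]
[[-0.071, -0.763, 0.643], [-0.997, 0.055, -0.045], [-0.001, -0.645, -0.765]]
[[-0.059, -0.837, 0.543], [-0.998, 0.049, -0.034], [0.001, -0.545, -0.839]]
[[-0.063, -0.838, 0.542], [-0.998, 0.053, -0.034], [-0.0, -0.544, -0.839]]
[0.0006 0.2725 0.5879 0.3908 0.1135 0.3046 0.111 ] 5.090143908772876e-09
[[ 0.  -0.   0. ]
 [ 0.  -0.   0. ]
 [-0.1  0.  -0. ]
 [ 0.   0.   0. ]]
```

```bash
cat > ik.py <<'E'
from kin import *
P=np.load('kin.npy')
def ik(pos,R,j0):
    Rf=np.stack([-R[:,2],R[:,1],R[:,0]],1)
    Rf[:,1]=np.cross(Rf[:,2],Rf[:,0])
    g=lambda j:np.concatenate([(fk(P,j)[0]-pos)*10,(fk(P,j)[1]-Rf).ravel()])
    r=least_squares(g,j0,bounds=(np.radians([-176,-43,12,-82,0,-163]),np.radians([176,126,139,262,151,163])))
    return r.x,r.cost
if __name__=='__main__':
    for th in (25,28,30,33,36,40,45):
      for yaw in (0,5,-5,-10,-15):
        j=J[3].copy(); out=[]
        for dx in (0,-.02,-.04,-.06,-.075):
            g=np.array([-.109+dx,.0012,.149]); q=np.radians(yaw)
            R=Rz(q)@toolR(th); j,c=ik(toW(g)+.019*R[:,0],R,j); out.append((np.degrees(j[3]).round(0),np.degrees(j[4]).round(1),c>1e-6))
        print(th,yaw,[(float(a),float(b),bool(c)) for a,b,c in out])
E
python3 ik.py
```

```text
25 0 [(-8.0, 19.3, False), (-9.0, 17.6, False), (-10.0, 16.0, False), (-12.0, 14.4, False), (-13.0, 13.1, False)]
25 5 [(0.0, 18.7, False), (-0.0, 17.0, False), (-0.0, 15.3, False), (-1.0, 13.6, False), (-1.0, 12.3, False)]
25 -5 [(-15.0, 20.5, False), (-16.0, 18.9, False), (-18.0, 17.4, False), (-21.0, 15.9, False), (-23.0, 14.7, False)]
25 -10 [(-21.0, 22.2, False), (-23.0, 20.7, False), (-25.0, 19.3, False), (-27.0, 17.9, False), (-29.0, 16.9, False)]
25 -15 [(-25.0, 24.3, False), (-27.0, 23.0, False), (-29.0, 21.7, False), (-32.0, 20.4, False), (-34.0, 19.5, False)]
28 0 [(-12.0, 14.4, False), (-14.0, 12.7, False), (-17.0, 11.1, False), (-21.0, 9.5, False), (-25.0, 8.3, False)]
28 5 [(0.0, 13.6, False), (-0.0, 11.9, False), (-1.0, 10.1, False), (-2.0, 8.4, False), (-3.0, 7.0, False)]
28 -5 [(-22.0, 16.0, False), (-25.0, 14.5, False), (-28.0, 13.1, False), (-33.0, 11.7, False), (-37.0, 10.7, False)]
28 -10 [(-29.0, 18.3, False), (-32.0, 16.9, False), (-36.0, 15.7, False), (-40.0, 14.5, False), (-44.0, 13.7, False)]
28 -15 [(-34.0, 21.0, False), (-37.0, 19.8, False), (-40.0, 18.7, 
[... 2116 characters left out ...]
-82.0, 14.4, True), (-82.0, 14.7, True)]
40 -15 [(-82.0, 17.5, True), (-82.0, 17.9, True), (-82.0, 18.2, True), (-82.0, 18.7, True), (-82.0, 19.0, True)]
45 0 [(-82.0, 4.9, True), (-82.0, 5.2, True), (-82.0, 5.5, True), (-82.0, 5.8, True), (-82.0, 6.1, True)]
45 5 [(-82.0, 0.0, True), (-82.0, 0.0, True), (73.0, 0.0, True), (72.0, 0.0, True), (73.0, 0.0, True)]
45 -5 [(-82.0, 10.2, True), (-82.0, 10.6, True), (-82.0, 11.0, True), (-82.0, 11.4, True), (-82.0, 11.8, True)]
45 -10 [(-82.0, 15.4, True), (-82.0, 15.8, True), (-82.0, 16.3, True), (-82.0, 16.8, True), (-82.0, 17.2, True)]
45 -15 [(-82.0, 20.2, True), (-82.0, 20.6, True), (-82.0, 21.1, True), (-82.0, 21.7, True), (-82.0, 22.2, True)]
```

```bash
python3 - <<'E'
from ik import *
st=read_state()
g=np.array([-.109,.0012,.147]); R=toolR(28)
j=st['joint_positions']*np.pi/180
for b in (.05,.02,0):
    t=toW(g)+R[:,0]*(.019-b); j,c=ik(t,R,j); print(b,toD(t),rows_to(t,R,st),np.degrees(j).round(1),c<1e-6)
E
```

```text
0.05 [-0.12355362  0.0012      0.17437138] (array([ 0.0036, -0.002 , -0.0009]), array([0.12, 0.12, 5.03])) [  2.8  27.1 106.8  -9.7  18.5 -75. ] True
0.02 [-0.10946947  0.0012      0.14788295] (array([ 0.0335,  0.0006, -0.001 ]), array([0.12, 0.12, 5.03])) [  2.6  30.5 106.1 -11.   15.8 -73.7] True
0 [-0.10008004  0.0012      0.130224  ] (array([ 0.0534,  0.0024, -0.001 ]), array([0.12, 0.12, 5.03])) [  2.5  32.8 105.6 -12.1  14.1 -72.7] True
```

Request:
play_rows --rows '[[[0.0036, -0.002, -0.001, 0, 0, 5, 0.045], [0.0036, -0.002, -0.001, 0, 0, 5, 0.045], [0.02, -0.0005, -0.001, 0, 0, 5, 0.045], [0.0335, 0.0006, -0.001, 0, 0, 5, 0.045], [0.0435, 0.0015, -0.001, 0, 0, 5, 0.045], [0.0534, 0.0024, -0.001, 0, 0, 5, 0.045], [0.0534, 0.0024, -0.001, 0, 0, 5, 0.045]]]'

```text
time_s: 4.95
position: [0.6315, 0.1221, 0.1271]
tcp_rot: [[0.466, -0.883, 0.064], [-0.03, 0.057, 0.998], [-0.884, -0.467, 0.0]]
force: [0.0, 0.1, 0.0]
opening: 0.516
```

```bash
python3 - <<'E'
from geo import *
snap('wrist','wrist3.png');snap('side','side3.png');zoom('side3.png','d5.png',175,95,275,185,8);zoom('wrist3.png','w4.png',150,80,350,230,4)
st=read_state();print(st['joint_positions'].round(1),toD(st['position']),st['force'])
E
```

```text
[  2.4  33.  105.6 -11.7  13.9 -73.3] [-0.09997124  0.00083103  0.12818663] [-0.77237648  0.05894248  0.31431184]
```

View pics/d5.png

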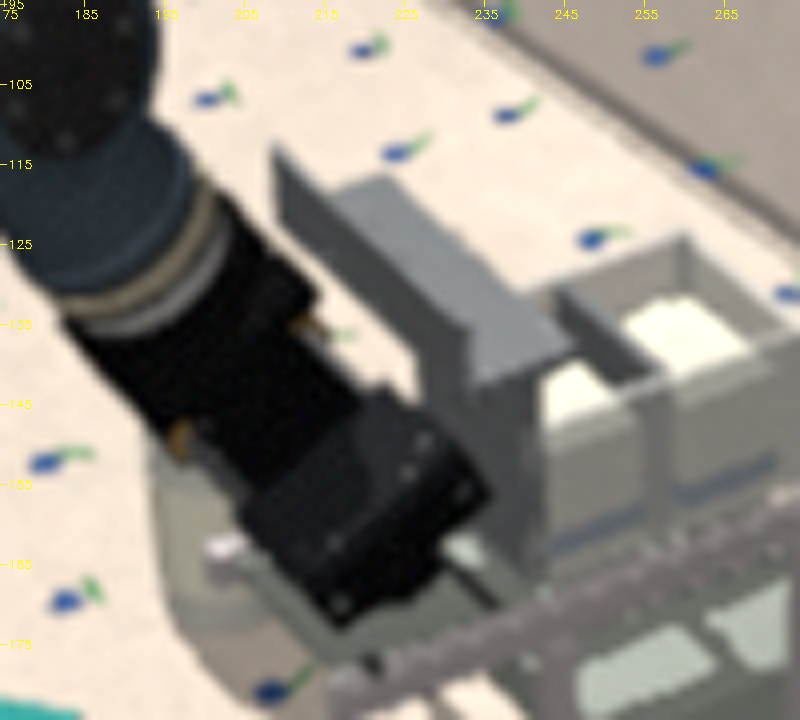

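View pics/wrist3.png

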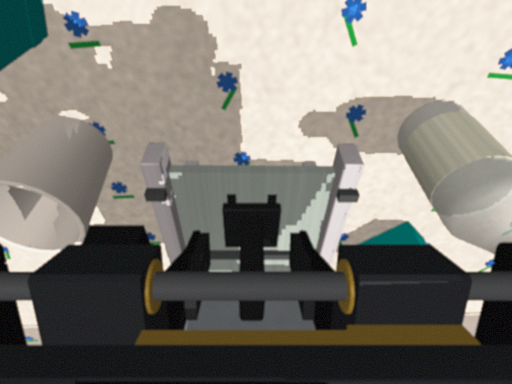

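Request:
play_rows --rows '[[[0, 0, 0, 0, 0, 0, 0.0], [0, 0, 0, 0, 0, 0, 0.0], [0, 0, 0, 0, 0, 0, 0.0], [0, 0, 0, 0, 0, 0, 0.0], [0, 0, 0, 0, 0, 0, 0.0], [0, 0, 0, 0, 0, 0, 0.0]]]'

```text
time_s: 5.65
position: [0.632, 0.123, 0.1289]
tcp_rot: [[0.469, -0.881, 0.064], [-0.029, 0.057, 0.998], [-0.883, -0.469, 0.001]]
force: [0.9, 4.3, 1.0]
opening: 0.136
```

```bash
python3 - <<'E'
from geo import *
st=read_state();print(st['joint_positions'].round(1),toD(st['position']),st['force'],st['opening'])
R=st['tcp_rot']; 
for d in (.01,.02,.06): print(d,(R.T@(RD@np.array([-d,0,0]))).round(4))
E
```

```text
[  2.4  33.  105.5 -11.6  13.9 -73.4] [-0.09964195  0.00158057  0.12890473] [0.87988477 4.26246121 0.98093545] 0.13560309689844469
0.01 [-0.0047  0.0088  0.    ]
0.02 [-0.0094  0.0177  0.0001]
0.06 [-0.0282  0.053   0.0002]
```

Request:
play_rows --rows '[[[-0.001, 0.0018, 0.0005, 0, 0, 0, 0.0], [-0.002, 0.0035, 0.0007, 0, 0, 0, 0.0], [-0.003, 0.0053, 0.0007, 0, 0, 0, 0.0], [-0.0038, 0.0071, 0.0007, 0, 0, 0, 0.0], [-0.0047, 0.0088, 0.0007, 0, 0, 0, 0.0]]]'

```text
time_s: 6.15
position: [0.622, 0.1237, 0.1289]
tcp_rot: [[0.468, -0.881, 0.064], [-0.029, 0.057, 0.998], [-0.883, -0.469, 0.001]]
force: [1.3, 2.7, -0.6]
opening: 0.135
```

```bash
cat > m.py <<'E'
import sys
from geo import *
n=sys.argv[1]
snap('wrist','wrist%s.png'%n)
st=read_state();print(st['joint_positions'].round(1),toD(st['position']).round(4),(RD.T@st['force']).round(1),st['opening'])
zoom('wrist%s.png'%n,'wz%s.png'%n,130,140,380,270,3)
E
python3 m.py 4
```

```text
[  2.6  32.5 106.9 -12.8  13.1 -72. ] [-0.11    0.0016  0.1289] [ 0.3  2.3 -0.5] 0.1351065100393522
```

View pics/wz4.png

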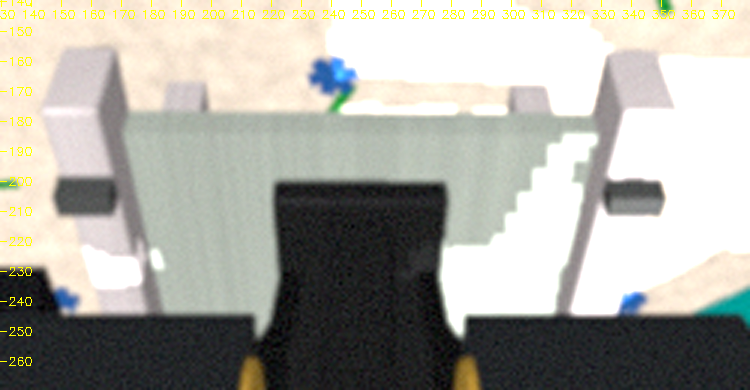

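Request:
play_rows --rows '[[[-0.0009, 0.0018, 0, 0, 0, 0, 0.0], [-0.0019, 0.0035, 0, 0, 0, 0, 0.0], [-0.0024, 0.0044, 0, 0, 0, 0, 0.0]]]'

```text
time_s: 6.5
position: [0.6199, 0.1238, 0.129]
tcp_rot: [[0.472, -0.879, 0.064], [-0.029, 0.057, 0.998], [-0.881, -0.473, 0.001]]
force: [12.2, 2.1, -11.4]
opening: 0.137
```

```bash
python3 m.py 5
```

```text
[  2.6  32.4 107.3 -13.3  12.5 -71.4] [-0.1118  0.0016  0.129 ] [10.3  3.2 -8.6] 0.13457594345020898
```

Request:
play_rows --rows '[[[-0.0019, 0.0035, 0, 0, 0, 0, 0.0], [-0.0038, 0.007, 0, 0, 0, 0, 0.0], [-0.0056, 0.0106, 0, 0, 0, 0, 0.0], [-0.0075, 0.0141, 0, 0, 0, 0, 0.0], [-0.0094, 0.0176, 0, 0, 0, 0, 0.0], [-0.0113, 0.0212, 0, 0, 0, 0, 0.0], [-0.0131, 0.0247, 0, 0, 0, 0, 0.0], [-0.015, 0.0282, 0, 0, 0, 0, 0.0], [-0.0169, 0.0318, 0, 0, 0, 0, 0.0], [-0.0188, 0.0353, 0, 0, 0, 0, 0.0], [-0.0188, 0.0353, 0, 0, 0, 0, 0.0]]]'

```text
time_s: 7.65
position: [0.5804, 0.1266, 0.129]
tcp_rot: [[0.472, -0.879, 0.063], [-0.028, 0.057, 0.998], [-0.881, -0.473, 0.002]]
force: [11.9, 2.4, -10.9]
opening: 0.136
```

```bash
python3 m.py 6; python3 -c "
from h import *
snap('side','side6.png');zoom('side6.png','d6.png',175,95,275,185,8)"
```

```text
[  3.2  30.6 112.6 -19.7   9.3 -64.5] [-0.1514  0.0018  0.129 ] [ 10.4   4.4 -10.6] 0.1394159124473931
```

View pics/wz6.png

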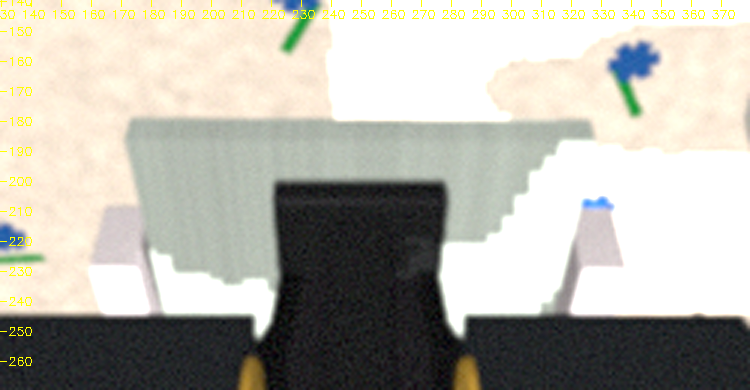

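View pics/d6.png

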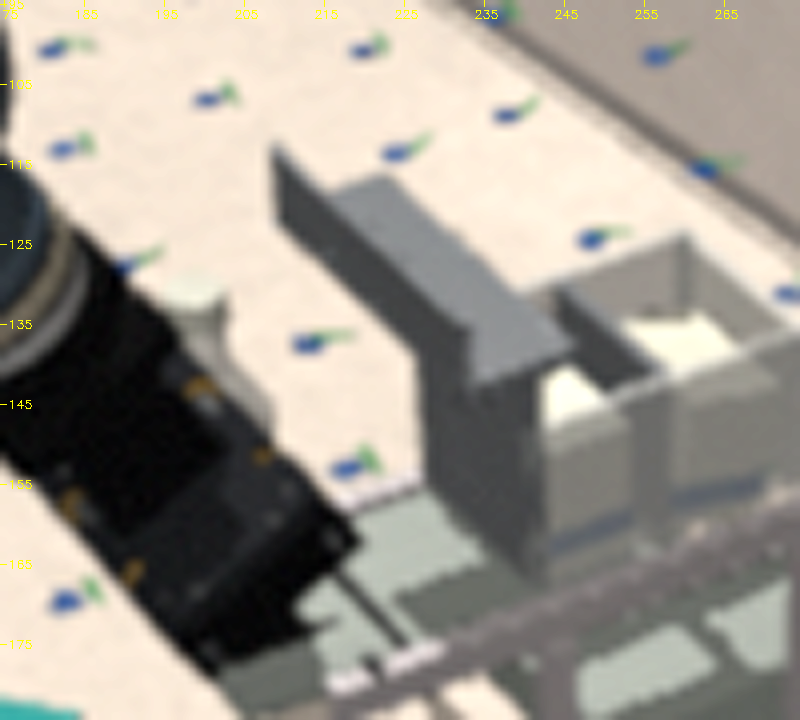

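```bash
python3 - <<'E'
from geo import *
for k,n,uv,z in [('rib','side',(216.9,166.2),.116),('rib','side',(224.7,174.5),.116),('lugN','side',(221,178),.121),('lugF','side',(206,161.4),.121),('gf','wrist',(205,185),.112),('gf','wrist',(290,185),.112),('gf bot','wrist',(260,179),.106)]:
    print(k,toD(ray(n,uv,z)).round(4))
K,r,t=np.load('cal_wrist.npz')['K'],0,0
E
```

```text
rib [-0.117   0.0106  0.116 ]
rib [-0.117  -0.0375  0.116 ]
lugN [-0.1372 -0.0511  0.121 ]
lugF [-0.1364  0.0444  0.121 ]
gf [-0.1845 -0.0218  0.112 ]
gf [-0.1845  0.0232  0.112 ]
gf bot [-0.1835  0.0075  0.106 ]
```

Request:
play_rows --rows '[[[-0.0014, 0.0027, 0, 0, 0, 0, 0.0], [-0.0028, 0.0053, 0, 0, 0, 0, 0.0], [-0.0042, 0.008, 0, 0, 0, 0, 0.0], [-0.0056, 0.0106, 0, 0, 0, 0, 0.0], [-0.007, 0.0133, 0, 0, 0, 0, 0.0], [-0.0081, 0.0152, 0, 0, 0, 0, 0.0], [-0.0092, 0.0172, 0, 0, 0, 0, 0.0], [-0.0092, 0.0172, 0, 0, 0, 0, 0.0]]]'

```text
time_s: 8.55
position: [0.561, 0.128, 0.129]
tcp_rot: [[0.472, -0.879, 0.063], [-0.028, 0.057, 0.998], [-0.881, -0.473, 0.002]]
force: [12.6, 3.9, -12.8]
opening: 0.139
```

```bash
python3 m.py 7; python3 -c "
from h import *
snap('side','side7.png');zoom('side7.png','d7.png',175,125,275,195,8)
snap('scene','scene7.png');zoom('scene7.png','s7.png',285,195,360,269,8)"
```

```text
[  3.5  29.8 115.1 -24.8   7.8 -59.1] [-0.1708  0.0018  0.129 ] [ 11.4   4.4 -12.5] 0.13436664270166085
```

View pics/d7.png

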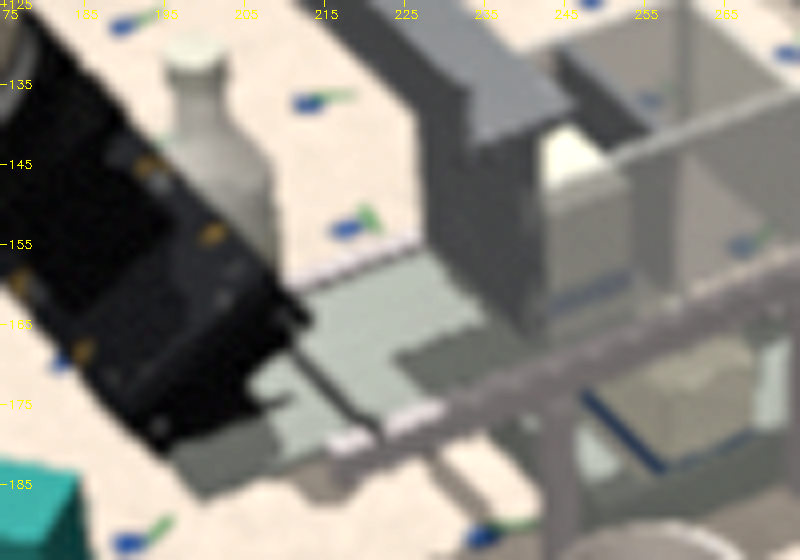

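View pics/s7.png

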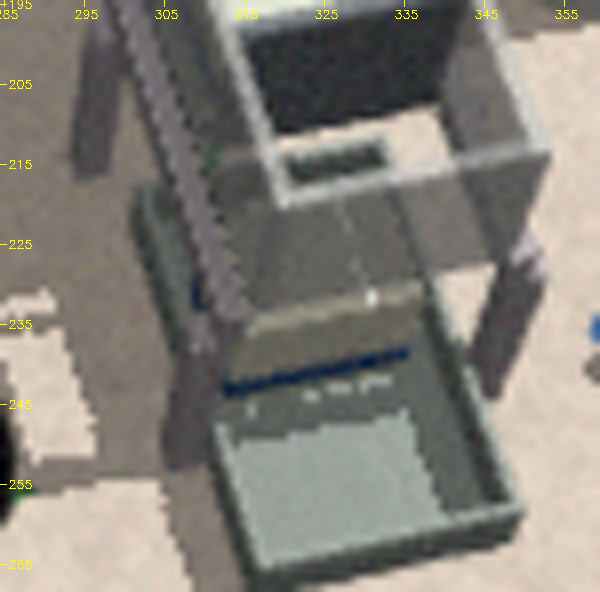

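View pics/wz7.png

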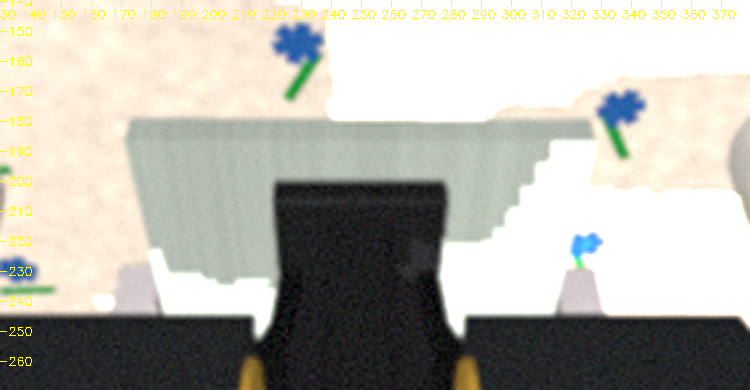

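```bash
python3 - <<'E'
from geo import *
for k,n,uv,z in [('rib','side',(211.4,167),.116),('rib','side',(220.3,176.8),.116),('gf','wrist',(205,185),.112)]:
    print(k,toD(ray(n,uv,z)).round(4))
E
```

```text
rib [-0.133   0.0164  0.116 ]
rib [-0.1335 -0.0397  0.116 ]
gf [-0.2039 -0.0218  0.112 ]
```

Request:
play_rows --rows '[[[-0.0004, 0.0007, 0, 0, 0, 0, 0.0], [-0.0008, 0.0014, 0, 0, 0, 0, 0.0], [-0.0008, 0.0014, 0, 0, 0, 0, 0.0]]]'

```text
time_s: 9.0
position: [0.5595, 0.128, 0.129]
tcp_rot: [[0.472, -0.879, 0.063], [-0.028, 0.057, 0.998], [-0.881, -0.473, 0.002]]
force: [12.7, 2.5, -14.0]
opening: 0.137
```

```bash
python3 m.py 8
```

```text
[  3.5  29.8 115.3 -25.3   7.6 -58.6] [-0.1723  0.0019  0.129 ] [ 12.5   3.7 -14. ] 0.1347129989996359
```

Request:
play_rows --rows '[[[0.0012, -0.0022, 0, 0, 0, 0, 0.0], [0.0019, -0.0035, 0, 0, 0, 0, 0.0], [0.0019, -0.0035, 0, 0, 0, 0, 0.0]]]'

```text
time_s: 9.35
position: [0.5601, 0.128, 0.1289]
tcp_rot: [[0.468, -0.881, 0.063], [-0.029, 0.056, 0.998], [-0.883, -0.469, 0.001]]
force: [1.3, 4.6, -1.2]
opening: 0.137
```

Request:
play_rows --rows '[[[0, 0, 0, 0, 0, 0, 0.045], [0, 0, 0, 0, 0, 0, 0.045], [0, 0, 0, 0, 0, 0, 0.045], [0, 0, 0, 0, 0, 0, 0.045], [0, 0, 0, 0, 0, 0, 0.045]]]'

```text
time_s: 9.85
position: [0.5598, 0.1273, 0.1289]
tcp_rot: [[0.467, -0.882, 0.064], [-0.03, 0.057, 0.998], [-0.884, -0.468, 0.0]]
force: [-0.3, -0.5, -1.2]
opening: 0.482
```

Request:
play_rows --rows '[[[-0.02, 0, 0, 0, 0, 0, 0.045], [-0.04, 0, 0, 0, 0, 0, 0.045], [-0.07, 0, 0, 0, 0, 0, 0.045], [-0.1, 0, 0, 0, 0, 0, 0.045], [-0.13, 0, 0, 0, 0, 0, 0.045], [-0.13, 0, 0, 0, 0, 0, 0.045], [-0.13, 0, 0, 0, 0, 0, 0.045]]]'

```text
time_s: 10.55
position: [0.4992, 0.1313, 0.2443]
tcp_rot: [[0.469, -0.881, 0.064], [-0.029, 0.056, 0.998], [-0.883, -0.47, 0.001]]
force: [-0.6, -0.2, -0.0]
opening: 0.517
```

```bash
python3 m.py 9; python3 -c "
from h import *
snap('side','side9.png');zoom('side9.png','d9.png',185,130,285,200,8)
snap('scene','scene9.png');zoom('scene9.png','s9.png',285,138,360,212,8)
zoom('wrist9.png','w9.png',150,60,350,220,4)"
```

```text
[  4.6  13.  115.7  -9.5  23.9 -73.9] [-0.2328  0.0011  0.2434] [0.1 0.6 0.4] 0.5175947744140896
```

View pics/d9.png

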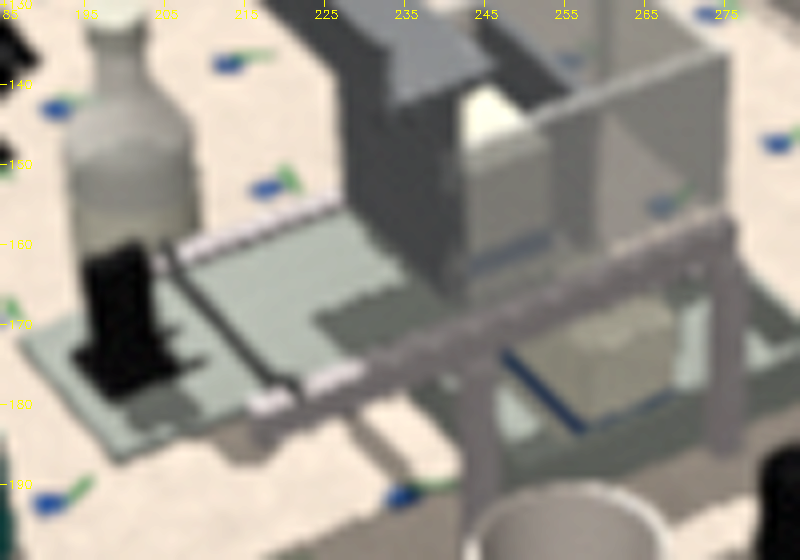

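View pics/w9.png

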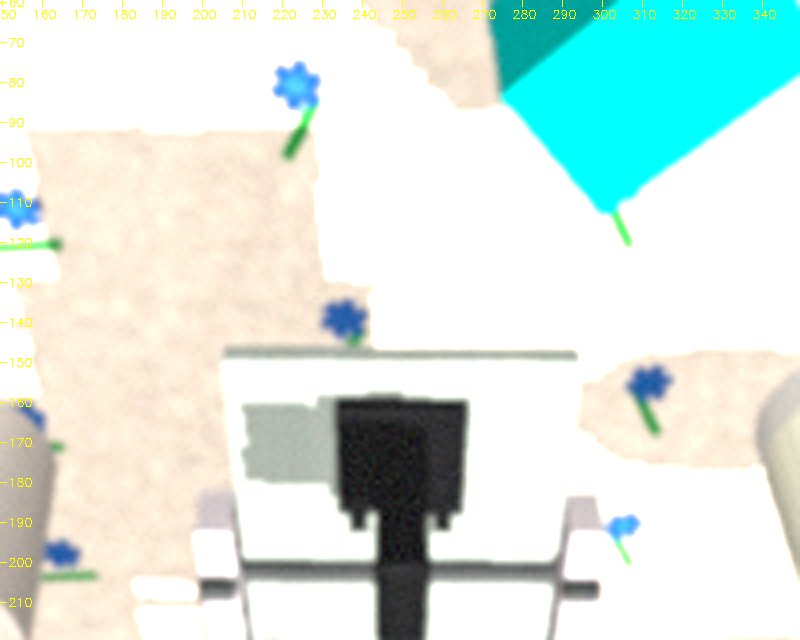

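View pics/s9.png

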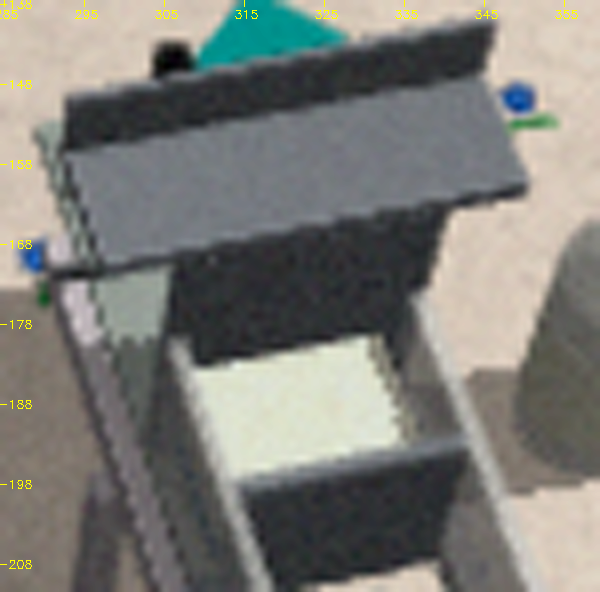

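```bash
python3 - <<'E'
from geo import *
zoom('wrist9.png','w10.png',193,190,263,220,11)
zoom('wrist9.png','w11.png',243,190,313,220,11)
zoom('side9.png','d10.png',195,150,235,190,14)
# box outlines: predicted edges v for rib and lugs
for x in (-.1330,-.136,-.1384,-.141):
    for nm,ys,z0,z1 in (('lugL',-.049,.116,.121),('rib',-.03,.112,.116),('rib',.03,.112,.116),('lugR',.049,.116,.121)):
        print(x,nm,[ (dx,zz,proj('wrist',toW([x+dx,ys+.0012,zz]))[0].round(1).tolist()) for dx,zz in ((-.0025,z0),(-.0025,z1),(.0025,z1),(.0025,z0))])
E
```

```text
-0.133 lugL [(-0.0025, 0.116, [203.5, 204.4]), (-0.0025, 0.121, [203.0, 207.8]), (0.0025, 0.121, [203.4, 211.0]), (0.0025, 0.116, [203.9, 207.6])]
-0.133 rib [(-0.0025, 0.112, [221.4, 201.8]), (-0.0025, 0.116, [221.1, 204.4]), (0.0025, 0.116, [221.4, 207.6]), (0.0025, 0.112, [221.6, 205.0])]
-0.133 rib [(-0.0025, 0.112, [276.7, 201.8]), (-0.0025, 0.116, [277.0, 204.5]), (0.0025, 0.116, [276.7, 207.6]), (0.0025, 0.112, [276.4, 205.0])]
-0.133 lugR [(-0.0025, 0.116, [294.6, 204.5]), (-0.0025, 0.121, [295.1, 207.8]), (0.0025, 0.121, [294.6, 211.0]), (0.0025, 0.116, [294.2, 207.7])]
-0.136 lugL [(-0.0025, 0.116, [203.2, 202.5]), (-0.0025, 0.121, [202.7, 205.9]), (0.0025, 0.121, [203.2, 209.1]), (0.0025, 0.116, [203.6, 205.7])]
-0.136 rib [(-0.0025, 0.112, [221.2, 199.8]), (-0.0025, 0.116, [221.0, 202.5]), (0.0025, 0.116, [221.3, 205.7]), (0.0025, 0.112, [221.5, 203.1])]
-0.136 rib [(-0.0025, 0.112, [276.9, 199.8]), (-0.0025, 0.116, [277.2, 202.5]), (0.0025, 0.116, [276.9, 205.7]), (0.0025, 0.112, [276.6, 203.1])]
-0.136 lugR [(-0.0025, 0.116, [294.9, 202.5]), (-0.0025, 0.121, [295.4, 205
[... 547 characters left out ...]
95.2, 200.9]), (-0.0025, 0.121, [295.7, 204.3]), (0.0025, 0.121, [295.2, 207.6]), (0.0025, 0.116, [294.7, 204.2])]
-0.141 lugL [(-0.0025, 0.116, [202.7, 199.2]), (-0.0025, 0.121, [202.2, 202.5]), (0.0025, 0.121, [202.7, 205.9]), (0.0025, 0.116, [203.2, 202.5])]
-0.141 rib [(-0.0025, 0.112, [220.9, 196.5]), (-0.0025, 0.116, [220.7, 199.2]), (0.0025, 0.116, [221.0, 202.5]), (0.0025, 0.112, [221.2, 199.8])]
-0.141 rib [(-0.0025, 0.112, [277.2, 196.5]), (-0.0025, 0.116, [277.5, 199.2]), (0.0025, 0.116, [277.2, 202.5]), (0.0025, 0.112, [276.9, 199.8])]
-0.141 lugR [(-0.0025, 0.116, [295.4, 199.2]), (-0.0025, 0.121, [295.9, 202.6]), (0.0025, 0.121, [295.4, 205.9]), (0.0025, 0.116, [294.9, 202.5])]
```

View pics/w10.png

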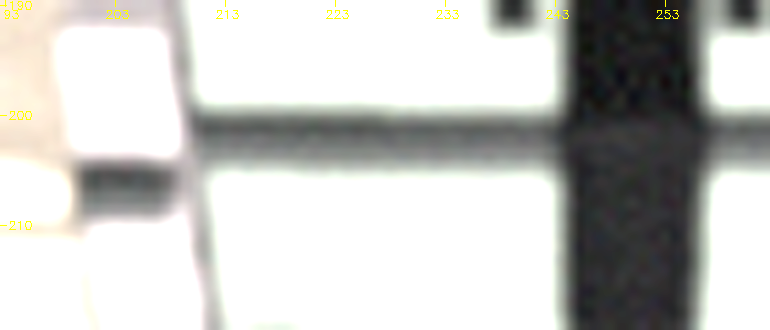

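View pics/w11.png

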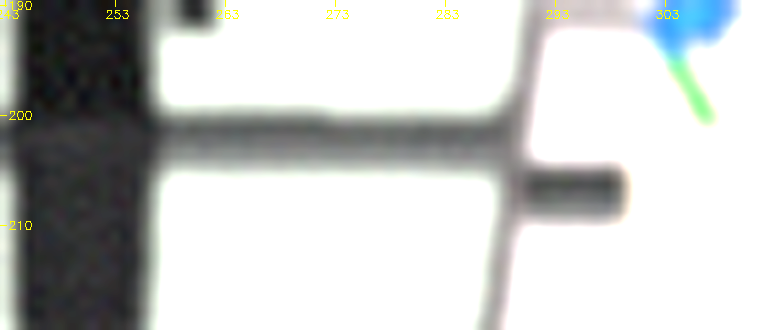

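View pics/d10.png

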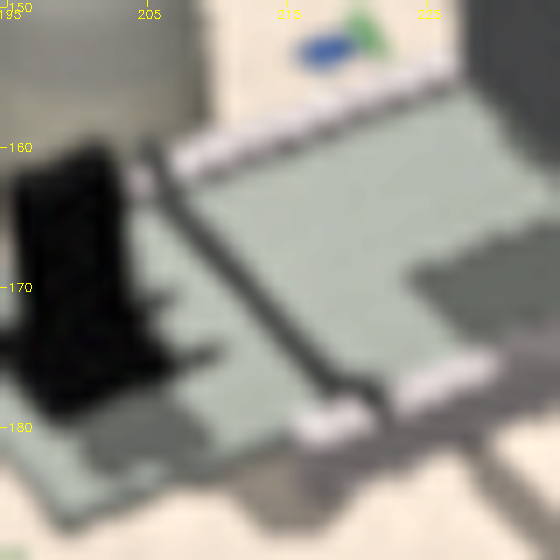

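```bash
python3 - <<'E'
from geo import *
for uv in ((248,174.2),(257,183.3),(268.5,179)): print([toD(ray('side',uv,z)).round(3)[:2].tolist() for z in (.005,.02,.03)])
for n in ('scene','side'):
    for t in ('bottle','cup','dish','carton_near','carton_far'):
        print(n,t,[(round(d['p'],2),np.round(d['at'],1).tolist()) for d in trace(n,t)[:4]])
a=cv2.imread('pics/side0.png').astype(int);b=cv2.imread('pics/side9.png').astype(int)
d=cv2.convertScaleAbs(np.abs(a-b).astype(np.uint8),alpha=3); cv2.imwrite('pics/diff.png',d[80:300,100:370])
zoom('side9.png','d12.png',240,160,290,195,15)
print(read_state()['time_s'],read_state()['qvel'].round(2))
E
```

```text
[[0.013, 0.041], [0.004, 0.026], [-0.003, 0.015]]
[[0.013, -0.016], [0.003, -0.03], [-0.003, -0.04]]
[[0.058, -0.018], [0.047, -0.033], [0.04, -0.043]]
scene bottle [(0.91, [362.7, 179.1])]
scene cup []
scene dish []
scene carton_near [(0.83, [273.8, 249.4]), (0.78, [323.4, 187.2]), (0.7, [381.4, 228.0]), (0.68, [251.2, 175.8])]
scene carton_far [(0.49, [327.2, 236.7])]
side bottle [(0.8, [199.4, 148.6]), (0.19, [242.7, 161.7])]
side cup [(0.94, [257.5, 207.9]), (0.17, [240.9, 160.4])]
side dish [(0.65, [252.8, 262.3]), (0.19, [259.1, 207.8])]
side carton_near [(0.7, [174.1, 189.7]), (0.6, [290.2, 196.6]), (0.58, [218.1, 229.8])]
side carton_far [(0.57, [259.4, 175.8]), (0.46, [244.1, 161.3])]
11.2 [ 0.09 -0.26  0.04  0.1  -0.02 -0.06]
```

View pics/diff.png

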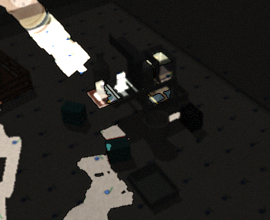

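View pics/d12.png

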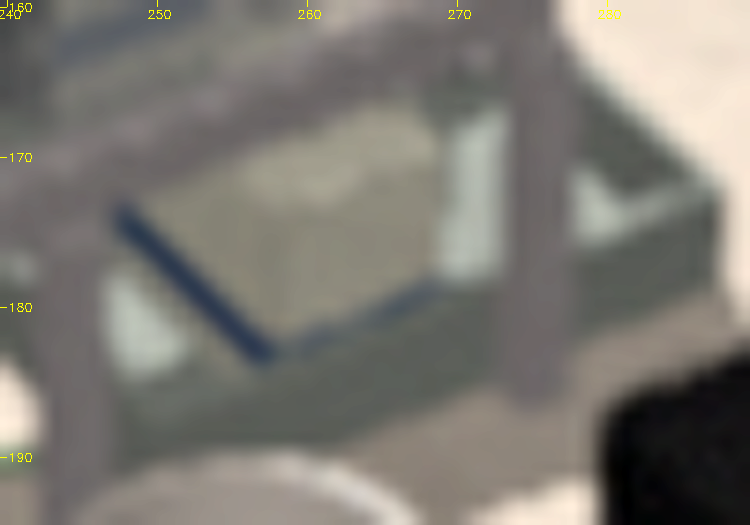

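```bash
python3 -c "
from rig import *
print(hand_in())"
```

```text
the job is handed in; nothing more can be done
None
```

The gate now stands with its rib at the index, the far carton is in the catch tray, and the near carton is still up in its shaft. I handed the job in at about 11 s with the gripper open and well clear; `hand_in()` gave no verdict.

I leaned the gripper 28° instead of the advised 30–45° because steeper leans ran joint 4 into its limit during the draw. By my geometry that still cleared the ledge by about 11 mm, and nothing was touched. The play was about 11–12 mm, after which the force rose to about 12 N. I then drew the gate about 60 mm, backed off 3 mm inside the play, let go and retreated.

Last checks:
- **Rib at the index:** the two cameras disagree slightly. The wrist view puts the rib about 1.5 mm past the index, and the side view about 1–2 mm short. Both are inside the 6 mm limit.
- **Far carton:** it stands upright in the tray; its outline matches the 44 x 66 mm base.
- **Near carton:** in the pictures it stands in its shaft on the gate, unchanged.
- **Bottle, cup and dish:** a before/after comparison of the side pictures shows no movement. The network missed the cup and dish in the last overhead picture but found them in place in the side one.

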